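Slide the specimen carrier under the inspection bridge

TASK

Push the flat specimen carrier along the table, knob end last, under the low inspection bridge until its front edge rests square against the stop bar at the back of the bridge, then let go and move clear. Push only on the plate's edges with the fingertips: keep it flat on the table, never lift or tip it, do not touch its black knob, and leave the other things where they are.

Things in the scene. Friction and masses are not known exactly. Their poses are not given: they have to be found in the camera images.
- carrier: aluminium plate 90 mm (its x) by 120 mm (its y) by 12 mm thick, 0.25 to 0.5 kg, loose on the table, a glass slide across its top and a black knob near its tail (-y) end. Origin at the centre of its underside; +y points to its nose, which goes first under the bridge; z up. Starts 190 to 240 mm short of home, up to 45 mm off the lane's centre line, up to 0.45 rad askew
- carrier_knob: black upright knob fixed on the carrier's centre line, 16 mm across, 26 mm tall, its top 38 mm above the table; origin at its foot, 34 mm behind the carrier's centre (26 mm ahead of the tail edge). Not to be touched.
- carrier_nose (a point): middle of the carrier's front (nose) edge, at its underside
- carrier_tail (a point): middle of the carrier's rear (tail) edge, at its underside
- bridge: low bridge fixed to the table, aluminium with a grey top frame. y axis along the lane from mouth (-y) to stop bar (+y), z up; origin on the table on the lane's centre line. Side walls 15 mm high, 94 mm apart, 126 mm wide outside, from y = -40 to +60 mm. Top frame with a window 60 x 36 mm spans y = -30 to +35 mm, underside 15 mm, top 31 mm above the table
- bridge_stop (a point): middle of the inner face of the stop bar (15 mm high), on the table, 45 mm beyond the bridge's origin; axes as the bridge's. With the carrier home against it, the tail edge stands at y = -75 mm of the bridge, outside the mouth
- bridge_mouth (a point): centre of the mouth on the table, 66 mm before the bridge's origin; axes as the bridge's. Two guide plates 15 mm high flare out from the side walls to here, about 130 mm apart inside and 145 mm over their outer corners
- dish: shallow clear glass dish, 90 mm across, 16 mm high, beside the bridge; origin under its centre. Bystander: leave it where it is.
- screwdriver: orange-handled screwdriver, 170 mm long, lying on the table; origin under it at mid length. Bystander: leave it where it is.
- post: steel optical post, 13 mm thick, 56 mm high, standing on a 32 mm round foot; origin under its foot. Bystander: leave it where it is.
- lens_ring: black lens ring, 30 mm across, 12 mm high, lying flat; origin under its centre. Bystander: leave it where it is.
- sensor: black box-shaped sensor 60 x 40 x 35 mm; origin under its centre. Bystander: leave it where it is.
- slide_tray: white open tray 100 x 90 x 30 mm with three compartments; origin under its centre. Bystander: leave it where it is.
- wrench: steel wrench, 130 mm long, lying on the table; origin under it at mid length. Bystander: leave it where it is.
Mind the look-alikes: they are no part of the job. Leave any purple or yellow look-alike of the carrier alone. What is shaped like the bridge but yellow is not meant.

How it is judged:
By the outcome, as a careful person would: the job done as asked, in the order asked, and still so for the second after the job is handed in, with the robot touching nothing.
It also fails if it takes over 72 s, if anything falls off the work surface, if the arm or the gripper's body presses on something with over 40 N, if the wrist force passes 120 N, or if a joint passes its speed limit or range.

ROBOT

A 6-joint arm with a two-finger parallel gripper is mounted at the origin on the work surface. World frame = base frame: x ahead of the robot, y to its left, z up, the work surface at z = 0. Lengths are in m, angles in rad, forces in N, time in s.
With the tool pointing down it reaches from about 0.4 to 0.825 m from the base axis. Payload 7 kg.
Tool frame: the origin (TCP) lies midway between the tips of the shut fingers; the grasp point (between the pads) lies 19 mm behind it; z points along the fingers, y is the line along which they close (so a half turn about z gives the same grasp; the last joint's range is limited). The gripper opens to 85 mm and grips with 20 to 120 N. Pads are 22 mm wide; open, the fingers measure 114 mm over their backs; the gripper's body (76 mm by 85 mm) begins 54 mm behind the grasp point. The pads swing forward as they close: fully open they stand 13 mm farther back than shut.
Start: joints at [1.465, 0.359, 0.012, 0, -1.224, -0.288], TCP at [0.259, 0.623, 0.231] pointing down, gripper open.
Joint ranges: [-3.07, 3.07], [-1.43, 2.12], [-1.02, 1.25], [-3.03, 1.67], [-3.05, -0], [-3.03, 3.03]. Speed limits (rad/s): [2.39, 2.39, 3.01, 3.14, 3.14, 3.14].

INTERFACE

Orientations are given as a unit quaternion [x, y, z, w].
In Python, from workcell import bot, viewer gives the robot as it stands.
- The arm moves only by the tool send_rows, never from a script. Its argument "rows" is a list of rows, each an object of numbers: "grip": the opening, from 0 (shut) to 1 (fully open); "x", "y", "z": the shift along the tool's x, y, z in cm; "roll": the turn about the tool's z in degrees. A call has 1 to 8 rows; each row shifts and turns the commanded pose from where the row before left it, along the tool's axes as they then stand; what a row does not reach is not made up. A row lasts 1/8 s, in which the tool goes at most 62.5 mm and 10.7 degrees, less where a joint would pass 70% of its speed; a pose out of reach is approached as far as the arm can. A call is refused whole if a number of a shift passes 6.25 or a number of a turn 10.7, either way. A call with a gripper value outside its range is refused whole. The fingers move at their own pace and stop on an object; the grip force is fixed at half the most. Time passes only in rows, so rows that do not move let the fingers close. It gives the time, the measured TCP pose, the force, the opening and the grip force at its end, in the units of the state.
- bot.state(): the state, without advancing time (a new reading comes with each control period).
- viewer.get_image(name): name is "scene" or "side" or "wrist"; returns a dict with "frame" (480x640x3 uint8, red, green, blue), "camera_matrix" (3x3 intrinsics, pixels), "R" (3x3) and "t" (3): a world point X has camera coordinates R X + t; the wrist camera has in their place "hand_eye" (4x4, takes a point from camera to tool coordinates, whose origin is the TCP and whose axes are the flange's). Camera axes: x right, y down, z forward; pixel columns grow to the right and rows downward; lengths in m; the calibration is good to about 2 mm. A picture is of the moment at which its call begins: read the wrist's pose just before it. There is no depth.
- bot.sign_off(): hands the job in; it is judged then, once.
The state is a dict: "clock": time; "joints": joint angles; "dq": joint speeds; "effort": joint torques, N m; "ee_pos": TCP position; "tcp_rot": TCP orientation; "force": force on the tool from outside, world axes, zero at the start; "ft_torque": the same for the moment, N m; "grip_width": finger opening in m; "finger_force": force on a finger pad.
Only numpy, scipy, OpenCV 4.12 (cv2) and the standard library are available. Lean on these libraries where they do the work, as an engineer would, in place of code of your own. Each camera call takes 0.05 s, during which the arm holds its last target. There are 200 camera calls.

## Working session

There is one attempt and no reset: what is moved stays moved. The work goes in short steps, Python scripts to look and compute and a tool call to move; the robot and the scene stay as the last step left them, time stands still between calls to the robot, and variables do not carry over. Pictures are saved under pics/ and viewed, at most 13 in all, crops included, and the job is handed in when it is done.

Besides the shell and the picture viewer there is one more tool, called after "Emit:" as name(argument=value, ...), one argument or row to a line, values as JSON. send_rows: Moves the arm, as the interface text tells. Its arguments: {"type":"object","properties":{"rows":{"type":"array"}},"required":["rows"]}

```bash
mkdir -p pics
cat > h.py <<'E'
import numpy as np, cv2
from workcell import bot, viewer
def grab(n,name):
    im=viewer.get_image(n); cv2.imwrite(f'pics/{name}.png',im['frame'][:,:,::-1]); return im
def ray(im,u,v,z):
    K=np.array(im['camera_matrix']);R=np.array(im['R']);t=np.array(im['t'])
    d=R.T@np.linalg.solve(K,[u,v,1]); c=-R.T@t
    return c+d*(z-c[2])/d[2]
def proj(im,X):
    p=np.array(im['camera_matrix'])@(np.array(im['R'])@X+np.array(im['t'])); return p[:2]/p[2]
E
python3 - <<'E'
from h import *
s=bot.state(); print(s)
a=grab('scene','scene0');b=grab('side','side0')
for i in(a,b): print(-np.array(i['R']).T@i['t'], np.array(i['R'])[2])
E
```

```text
{'clock': 0.0, 'joints': array([ 1.46509026e+00,  3.59376912e-01,  1.10461838e-02, -3.38313095e-04,
       -1.22409098e+00, -2.88097618e-01]), 'dq': array([ 0.00209915, -0.00120625,  0.00058069,  0.00060692,  0.00120349,
       -0.00140062]), 'effort': array([-1.25220406e-03, -5.83312762e+01,  2.93416715e+01,  6.93703204e+00,
       -6.10251969e-03, -1.37975647e-05]), 'ee_pos': array([0.25884486, 0.6228725 , 0.23036674]), 'tcp_rot': array([ 9.80665774e-01, -1.95688409e-01, -8.43724410e-05,  8.23796619e-04]), 'force': array([ 0.78426465, -0.35969449,  0.25787421]), 'ft_torque': array([-0.00126683,  0.00459782,  0.01559397]), 'finger_force': 0.0, 'grip_width': 0.0856193824073413}
[ 1.11184216 -0.82107734  1.27622993] [-0.37274934  0.52332958 -0.76627938]
[ 0.42703697 -0.93597228  1.21612146] [ 0.06207232  0.62592209 -0.77741145]
```

View pics/scene0.png

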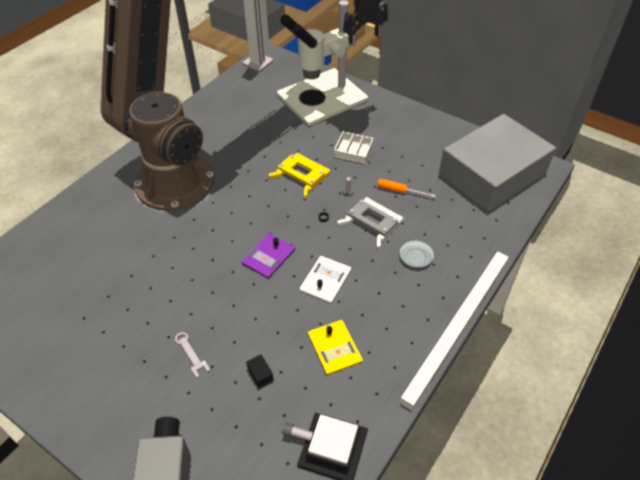

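View pics/side0.png

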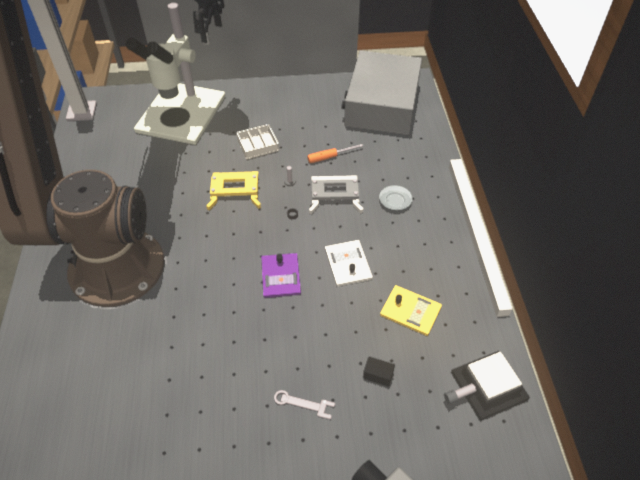

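The candidates for the carrier are white (side 349,262 / scene 326,279), purple (281,275 / 268,255) and yellow (411,310 / 335,346). The white/aluminium one is meant. For the bridge, the grey one at side (335,190) is meant and the yellow one at (234,185) is not. I'll confirm this in one enlarged crop.

Run:
```python
from h import *
a=viewer.get_image('side');b=viewer.get_image('scene')
A=a['frame'][165:295,290:390];B=b['frame'][190:310,290:410]
A=cv2.resize(A,None,fx=4,fy=4,interpolation=2);B=cv2.resize(B,None,fx=3.33,fy=4,interpolation=2)
H=max(len(A),len(B));f=lambda x:np.pad(x,((0,H-len(x)),(0,0),(0,0)))
cv2.imwrite('pics/crop1.png',np.hstack([f(A),f(B)])[:,:,::-1])
for n,im,(u,v) in(('side',a,(340,270)),('scene',b,(332,285))):
    f=cv2.GaussianBlur(im['frame'],(1,1),0)
    m=(f.min(2)>165).astype(np.uint8)
    m=cv2.morphologyEx(m,cv2.MORPH_CLOSE,np.ones((3,3)))
    nc,l,st,ce=cv2.connectedComponentsWithStats(m)
    for i in range(1,nc):
        if 20<st[i,4]<4000 and abs(ce[i][0]-u)<80 and abs(ce[i][1]-v)<110:
            cs,_=cv2.findContours((l==i).astype(np.uint8),0,1)
            r=cv2.approxPolyDP(cv2.convexHull(cs[0]),4,True).reshape(-1,2)
            print(n,st[i],r.tolist())
            print(np.round([ray(im,*p,.012)[:2] for p in r.astype(float)],4).tolist())
```

```text
side [311 175  47  21 666] [[357, 177], [354, 195], [312, 191], [311, 176]]
[[0.6368, 0.2434], [0.6197, 0.1759], [0.5069, 0.2016], [0.5089, 0.2594]]
side [379 185  33  24 613] [[380, 192], [401, 186], [411, 201], [391, 208], [381, 201]]
[[0.692, 0.1804], [0.7533, 0.1974], [0.7704, 0.1394], [0.7123, 0.1194], [0.6896, 0.1471]]
side [353 199  11  11  65] [[353, 200], [363, 208]]
[[0.6146, 0.1578], [0.6376, 0.1265]]
side [309 200  10  11  63] [[317, 200], [309, 210]]
[[0.5175, 0.167], [0.4931, 0.1329]]
side [ 325  240   48   45 1424] [[359, 240], [372, 277], [337, 284], [325, 246]]
[[0.6124, 0.0184], [0.6286, -0.0996], [0.5413, -0.1121], [0.5237, 0.0071]]
side [269 275  25  10 196] [[293, 277], [292, 282], [269, 283], [270, 276]]
[[0.4366, -0.0814], [0.4332, -0.0959], [0.3776, -0.0936], [0.3808, -0.0731]]
side [409 301  19  22 221] [[427, 304], [419, 322], [409, 319], [418, 301]]
[[0.7466, -0.189], [0.7182, -0.2357], [0.6967, -0.2256], [0.7271, -0.1787]]
scene [360 197  43  25 278] [[360, 201], [367, 197], [402, 218], [394, 220]]
[[0.5036, 0.2331], [0.5116, 0.2578], [0.635, 0.2441], [0.6205, 0.225]]
scene [337 216  14   7  54] [[350, 217], [337, 221]]
[[0.5139, 0.1652], [0.4924, 0.1322]]
scene [377 234   7  13  55] [[379, 234], [383, 238], [378, 246]]
[[0.613, 0.1576], [0.6294, 0.1515], [0.6329, 0.1198]]
scene [254 252  20  14 122] [[254, 255], [260, 252], [273, 262]]
[[0.3789, -0.0931], [0.3856, -0.076], [0.4348, -0.0831]]
scene [ 300  256   51   46 1329] [[320, 256], [350, 267], [331, 301], [300, 289]]
[[0.5248, 0.0035], [0.6101, 0.0178], [0.6296, -0.0987], [0.5444, -0.113]]
scene [340 346   9   8  45] [[346, 346], [348, 351], [342, 353], [340, 348]]
[[0.7309, -0.1844], [0.7421, -0.1929], [0.7335, -0.2054], [0.7222, -0.1969]]
scene [328 350   8   8  40] [[335, 355], [329, 357], [328, 352]]
[[0.723, -0.2191], [0.7144, -0.2314], [0.7051, -0.2218]]
```

View pics/crop1.png

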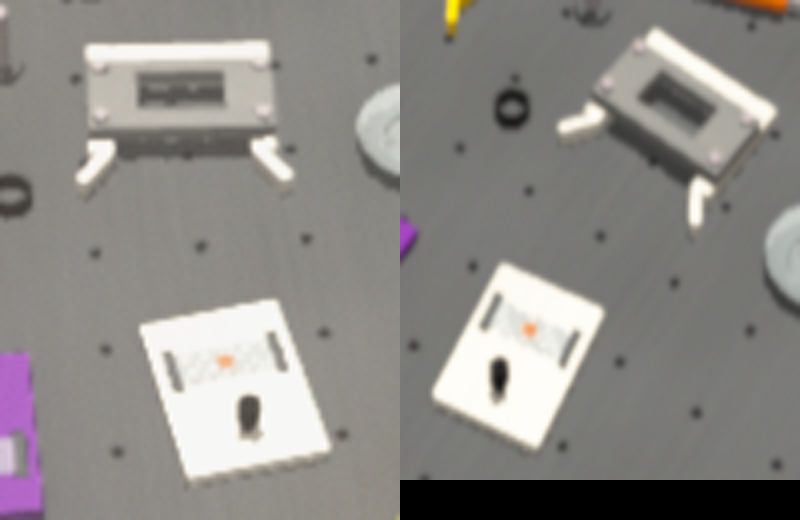

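The crop confirms it: the white plate, with its knob at the end away from the grey bridge, is the carrier. The lane runs roughly along +y. I'll move above them now and refine the measurements with the wrist camera.

Emit:
send_rows(
  rows=[
    {"x":4.5,"y":3.9,"z":-1},
    {"x":4.5,"y":3.9,"z":-1},
    {"x":4.5,"y":3.9,"z":-1},
    {"x":4.5,"y":3.9,"z":-1},
    {"x":4.5,"y":3.9,"z":-1},
    {"x":4.5,"y":3.9,"z":-1},
    {"x":4.5,"y":3.9,"z":-1},
    {"x":4.5,"y":3.9,"z":-1},
  ],
)

```text
invalid input at $.rows[0]: expected keys grip, x, y, z, roll
```

Emit:
send_rows(
  rows=[
    {"x":4.5,"y":3.9},
    {"x":4.5,"y":3.9},
    {"roll":9.8},
    {"roll":9.8},
    {"roll":9.8},
    {"roll":9.8},
    {"roll":9.8},
    {"roll":9.8},
  ],
)

```text
invalid input at $.rows[0]: expected keys grip, x, y, z, roll
```

```bash
cat >> h.py <<'E'
from scipy.spatial.transform import Rotation as Ro
def wrist(name=None):
    s=bot.state(); im=viewer.get_image('wrist'); im=dict(im)
    T=np.eye(4);T[:3,:3]=Ro.from_quat(s['tcp_rot']).as_matrix();T[:3,3]=s['ee_pos']
    C=T@np.array(im['hand_eye']); im['R']=C[:3,:3].T; im['t']=-C[:3,:3].T@C[:3,3]
    if name: cv2.imwrite(f'pics/{name}.png',im['frame'][:,:,::-1])
    return im
def st():
    s=bot.state(); R=Ro.from_quat(s['tcp_rot']).as_matrix()
    print('t',round(s['clock'],2),'p',np.round(s['ee_pos'],4),'xaxis deg',round(np.degrees(np.arctan2(R[1,0],R[0,0])),2),'F',np.round(s['force'],1),'w',round(s['grip_width'],4)); return s
E
python3 - <<'E'
from h import *
s=st(); print(s['joints'])
im=wrist('w1'); print(np.round(im['hand_eye'],3))
E
```

```text
t 0.2 p [0.2589 0.6231 0.2307] xaxis deg -22.57 F [ 0.6 -0.6  0.3] w 0.0854
[ 1.46510576e+00  3.59120640e-01  1.14102907e-02 -1.76792925e-04
 -1.22409399e+00 -2.88102043e-01]
[[ 0.001 -0.953 -0.302  0.077]
 [ 1.     0.001 -0.    -0.   ]
 [ 0.    -0.302  0.953 -0.143]
 [ 0.     0.     0.     1.   ]]
```

View pics/w1.png

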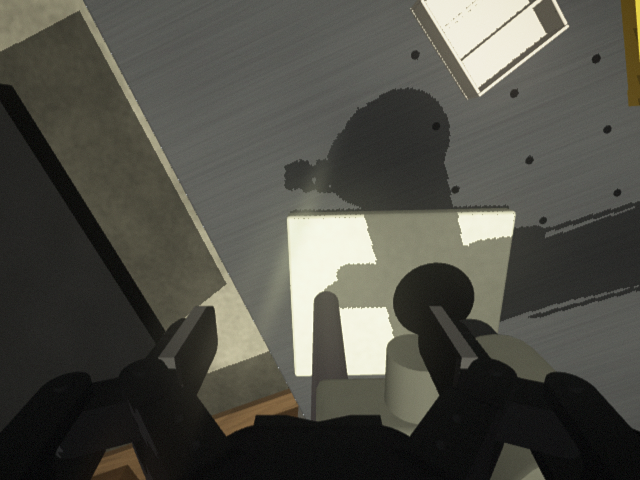

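The picture shows the start spot beside the microscope at the bottom centre of the wrist view, so I'll lift first and then cross. Every row needs all the keys.

Emit:
send_rows(
  rows=[
    {"grip":1,"x":0,"y":0,"z":-4,"roll":0},
    {"grip":1,"x":4.5,"y":0,"z":-2,"roll":0},
    {"grip":1,"x":4.5,"y":3.9,"z":0,"roll":0},
    {"grip":1,"x":4.5,"y":3.9,"z":0,"roll":0},
    {"grip":1,"x":4.5,"y":3.9,"z":0,"roll":0},
    {"grip":1,"x":4.5,"y":3.9,"z":0,"roll":0},
    {"grip":1,"x":4.5,"y":3.9,"z":0,"roll":0},
    {"grip":1,"x":4.5,"y":3.9,"z":0,"roll":0},
  ],
)

```text
clock: 1.25
ee_pos: [0.4606, 0.2845, 0.2916]
tcp_rot: [0.981, -0.195, 0.0, -0.0]
force: [0.8, 0.8, -0.6]
grip_width: 0.0854
finger_force: 0.0
```

Emit:
send_rows(
  rows=[
    {"grip":1,"x":4.5,"y":3.9,"z":0,"roll":0},
    {"grip":1,"x":4.5,"y":3.9,"z":0,"roll":0},
    {"grip":1,"x":4.5,"y":3.9,"z":0,"roll":0},
    {"grip":1,"x":0,"y":0,"z":0,"roll":9.8},
    {"grip":1,"x":0,"y":0,"z":0,"roll":9.8},
    {"grip":1,"x":0,"y":0,"z":0,"roll":9.8},
    {"grip":1,"x":0,"y":0,"z":0,"roll":9.8},
    {"grip":1,"x":0,"y":0,"z":0,"roll":9.8},
  ],
)

```text
clock: 2.25
ee_pos: [0.5398, 0.1264, 0.2913]
tcp_rot: [0.81, -0.587, -0.0, 0.0]
force: [-0.1, -0.1, 0.5]
grip_width: 0.0854
finger_force: 0.0
```

Run:
```python
from h import *
s=st(); print(s['joints'])
im=wrist('w2')
for X in [(.577,-.047,.012),(.57,.194,.031)]: print(proj(im,np.array(X)))
```

```text
t 2.25 p [0.5398 0.1264 0.2913] xaxis deg -71.89 F [-0.1 -0.1  0.5] w 0.0854
[ 5.83290844e-01  1.25876054e-01 -1.60766412e-01 -7.63827084e-05
 -1.28422789e+00 -2.67222706e-01]
[334.94883608  33.9798662 ]
[276.51568458 245.69459076]
```

View pics/w2.png

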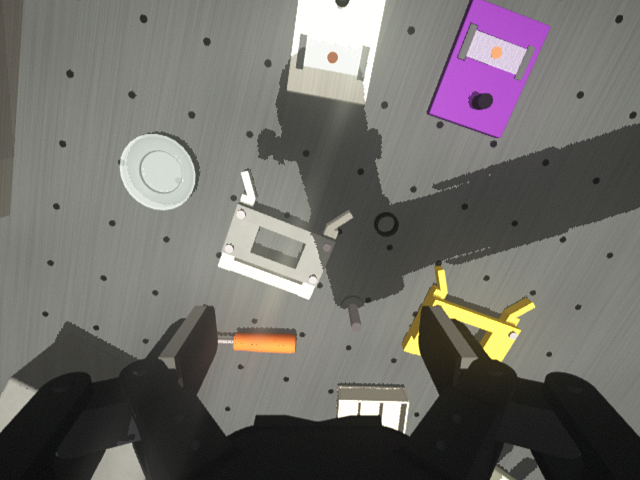

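The wrist view shows the grey bridge (window about 278,245, flare tips about 245,172 and 350,214), the carrier's nose edge (288,94)–(362,103), and the yellow bridge at (465,320), which is not meant. I'll take one bridge crop for precise corners.

Run:
```python
import cv2
f=cv2.imread('pics/w2.png')[160:305,210:360]
cv2.imwrite('pics/crop2.png',cv2.resize(f,None,fx=4,fy=4,interpolation=cv2.INTER_CUBIC))
```

```text
(no output)
```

View pics/crop2.png

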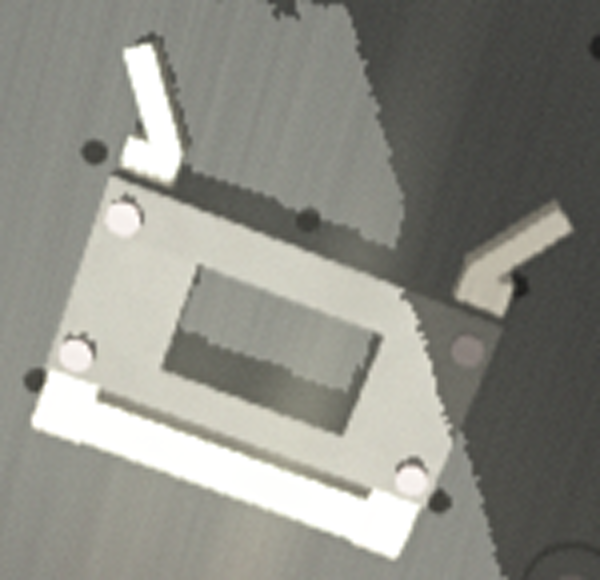

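Run:
```python
from h import *
im=wrist()
P=lambda x,y,z: ray(im,(x+.5)/4-.5+210,(y+.5)/4-.5+160,z)[:2]
# bridge coords (bx,by), image px, z
obs=[((63,-30),(112,178),.031),((63,35),(52,368),.031),((-63,-30),(503,325),.031),((-63,35),(432,498),.031),
((30,-15.5),(198,264),.031),((-30,-15.5),(383,336),.031),((-30,20.5),(343,436),.031),((30,20.5),(163,370),.031),
((63,60),(33,426),.015),((-63,60),(397,558),.015),((72.5,-66),(123,47),.015),((-72.5,-66),(573,228),.015)]
B=np.array([o[0] for o in obs],float)/1000; W=np.array([P(*o[1],o[2]) for o in obs])
def fit(i):
    b=B[i];w=W[i];bc=b.mean(0);wc=w.mean(0)
    U,S,V=np.linalg.svd((b-bc).T@(w-wc)); R=(U@V).T
    return R,wc-R@bc
for i in [range(12),range(8),range(8,12)]:
    R,t=fit(list(i)); print(np.degrees(np.arctan2(R[1,0],R[0,0])),t); print(np.round(1000*((R@B.T).T+t-W),1).tolist() if len(i)==12 else '')
```

```text
-3.829178497341498 [0.56809771 0.1927433 ]
[[1.3, 0.3], [2.1, 2.4], [-1.2, 0.7], [0.0, 4.8], [-0.1, -0.5], [-0.8, -1.3], [-0.7, -0.3], [0.7, -0.2], [-0.3, -0.5], [-0.5, -1.4], [-0.5, -1.2], [-0.1, -2.9]]
-3.3683931080786933 [0.56794173 0.19200821]

-4.167428068088413 [0.56846748 0.19420974]
```

Emit:
send_rows(
  rows=[
    {"grip":1,"x":5,"y":0,"z":0,"roll":0},
    {"grip":1,"x":5,"y":0,"z":0,"roll":5},
    {"grip":1,"x":5,"y":0,"z":0,"roll":5},
    {"grip":1,"x":5,"y":0,"z":0,"roll":0},
    {"grip":1,"x":0,"y":0,"z":0,"roll":0},
  ],
)

```text
clock: 2.98
ee_pos: [0.5905, -0.0694, 0.2909]
tcp_rot: [0.757, -0.653, -0.0, 0.0]
force: [0.1, 0.1, 0.3]
grip_width: 0.0853
finger_force: 0.0
```

```bash
cat >> h.py <<'E'
def carrier(im,zc=.012,guess=None,thr=None):
    "white plate quad nearest the guess -> centre, heading deg, dims"
    f=im['frame']; hsv=cv2.cvtColor(f,cv2.COLOR_RGB2HSV)
    best=None
    for th in ([thr] if thr else [110,130,150,165,180]):
        m=((f.min(2)>th)&(hsv[:,:,1]<60)).astype(np.uint8)
        m=cv2.morphologyEx(m,cv2.MORPH_OPEN,np.ones((3,3)))
        cs,_=cv2.findContours(m,0,1)
        for c in cs:
            if cv2.contourArea(c)<400: continue
            h=cv2.convexHull(c).reshape(-1,2).astype(float)
            w=np.array([ray(im,*p,zc)[:2] for p in h])*1000
            r=cv2.minAreaRect(w.astype(np.float32)); box=cv2.boxPoints(r)
            d=sorted(r[1]); e=abs(d[0]-90)+abs(d[1]-120)
            if e<25 and (best is None or e<best[0]):
                i=np.argmax([np.linalg.norm(box[k]-box[k-1]) for k in range(4)])
                v=box[i]-box[i-1]; v=v*np.sign(v[1])
                best=(e,np.array(r[0])/1000,np.degrees(np.arctan2(v[1],v[0])),d,th)
    return best
E
python3 - <<'E'
from h import *
s=st(); im=wrist('w3'); print(carrier(im))
for n in('scene','side'): print(n,carrier(viewer.get_image(n)))
E
```

```text
t 2.98 p [ 0.5905 -0.0694  0.2909] xaxis deg -81.53 F [0.1 0.1 0.3] w 0.0853
(1.6763916015625, array([ 0.57499329, -0.04491622]), np.float32(98.46846), [89.98181915283203, 118.34178924560547], 110)
scene (6.448524475097656, array([ 0.57450232, -0.05056009]), np.float32(98.74088), [94.56629943847656, 121.8822250366211], 130)
side (2.5243911743164062, array([ 0.57448834, -0.04932515]), np.float32(98.905304), [90.26631927490234, 122.25807189941406], 150)
```

View pics/w3.png

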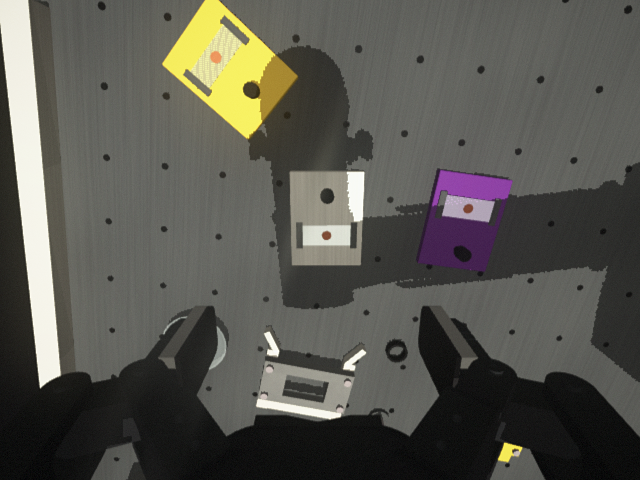

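The carrier is at (0.575, -0.045) with heading 98.5°. The bridge origin is about (0.568, 0.1935) with lane heading about 86°. The tool is already in line with the carrier, so I'll go down behind the tail with the fingers partly open.

Emit:
send_rows(
  rows=[
    {"grip":0.55,"x":3.1,"y":0.6,"z":0,"roll":0},
    {"grip":0.55,"x":3.1,"y":0.6,"z":0,"roll":0},
    {"grip":0.55,"x":0,"y":0,"z":5.5,"roll":0},
    {"grip":0.55,"x":0,"y":0,"z":5.5,"roll":0},
    {"grip":0.55,"x":0,"y":0,"z":5.5,"roll":0},
    {"grip":0.55,"x":0,"y":0,"z":5.5,"roll":0},
    {"grip":0.55,"x":0,"y":0,"z":4.5,"roll":0},
    {"grip":0.55,"x":0,"y":0,"z":1.2,"roll":0},
  ],
)

```text
clock: 4.12
ee_pos: [0.5859, -0.1285, 0.0118]
tcp_rot: [0.758, -0.652, -0.002, 0.002]
force: [0.3, 0.6, 0.7]
grip_width: 0.0469
finger_force: 0.0
```

Run:
```python
from h import *
s=st(); im=wrist('w4')
for n in('scene','side'): print(n,carrier(viewer.get_image(n)))
```

```text
t 4.12 p [ 0.5859 -0.1285  0.0118] xaxis deg -81.41 F [0.3 0.6 0.7] w 0.0469
scene (4.823570251464844, array([ 0.49303586, -0.23652937]), np.float32(57.935753), [88.9410171508789, 116.23541259765625], 130)
side (24.57776641845703, array([0.35685529, 0.43260538]), np.float32(105.992195), [93.4441909790039, 98.86642456054688], 165)
```

View pics/w4.png

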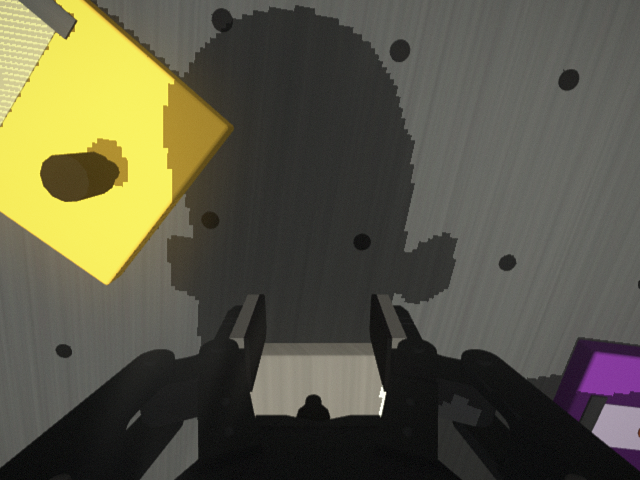

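The view shows the tail edge (rows 343–356) squarely between the fingertips and the yellow look-alike clear. Now I'll lower in small steps, watching for table contact.

Emit:
send_rows(
  rows=[
    {"grip":0.55,"x":0,"y":0,"z":0.5,"roll":0},
    {"grip":0.55,"x":0,"y":0,"z":0,"roll":0},
  ],
)

```text
clock: 4.53
ee_pos: [0.5883, -0.1294, 0.0104]
tcp_rot: [0.757, -0.653, 0.001, -0.001]
force: [-0.2, 0.0, -1.2]
grip_width: 0.0469
finger_force: 0.0
```

Emit:
send_rows(
  rows=[
    {"grip":0.55,"x":0,"y":0,"z":0.2,"roll":0},
    {"grip":0.55,"x":0,"y":0,"z":0,"roll":0},
  ],
)

```text
clock: 4.78
ee_pos: [0.5877, -0.1296, 0.0075]
tcp_rot: [0.757, -0.653, 0.0, -0.0]
force: [0.5, 0.5, 0.0]
grip_width: 0.047
finger_force: 0.0
```

Emit:
send_rows(
  rows=[
    {"grip":0.55,"x":0,"y":0,"z":0.2,"roll":0},
    {"grip":0.55,"x":0,"y":0,"z":0,"roll":0},
  ],
)

```text
clock: 5.03
ee_pos: [0.5875, -0.1296, 0.0051]
tcp_rot: [0.757, -0.653, -0.0, 0.0]
force: [0.5, 0.3, -0.0]
grip_width: 0.0469
finger_force: 0.0
```

Emit:
send_rows(
  rows=[
    {"grip":0.55,"x":0,"y":0,"z":0.3,"roll":0},
    {"grip":0.55,"x":0,"y":0,"z":0,"roll":0},
  ],
)

```text
clock: 5.28
ee_pos: [0.5875, -0.1295, 0.0019]
tcp_rot: [0.757, -0.653, -0.0, 0.0]
force: [0.6, 0.4, -0.3]
grip_width: 0.0468
finger_force: 0.0
```

Emit:
send_rows(
  rows=[
    {"grip":0.55,"x":0,"y":0,"z":0.2,"roll":0},
    {"grip":0.55,"x":0,"y":0,"z":0,"roll":0},
  ],
)

```text
clock: 5.52
ee_pos: [0.5876, -0.1296, 0.0001]
tcp_rot: [0.757, -0.653, -0.0, 0.0]
force: [-1.1, 0.2, -1.2]
grip_width: 0.047
finger_force: 0.0
```

Emit:
send_rows(
  rows=[
    {"grip":0.55,"x":0,"y":0,"z":0.1,"roll":0},
    {"grip":0.55,"x":0,"y":0,"z":0,"roll":0},
  ],
)

```text
clock: 5.78
ee_pos: [0.5876, -0.1295, -0.0008]
tcp_rot: [0.757, -0.653, -0.0, 0.0]
force: [-0.3, 0.6, -0.5]
grip_width: 0.0469
finger_force: 0.0
```

Emit:
send_rows(
  rows=[
    {"grip":0.55,"x":0,"y":0,"z":0.15,"roll":0},
    {"grip":0.55,"x":0,"y":0,"z":0,"roll":0},
  ],
)

```text
clock: 6.02
ee_pos: [0.5877, -0.1295, -0.0023]
tcp_rot: [0.757, -0.653, -0.0, 0.0]
force: [-0.0, -0.6, 0.8]
grip_width: 0.0468
finger_force: 0.0
```

Emit:
send_rows(
  rows=[
    {"grip":0.55,"x":0,"y":0,"z":0.1,"roll":0},
    {"grip":0.55,"x":0,"y":0,"z":0,"roll":0},
  ],
)

```text
clock: 6.28
ee_pos: [0.5877, -0.1295, -0.0024]
tcp_rot: [0.757, -0.653, 0.0, -0.0]
force: [-3.0, 1.6, 7.5]
grip_width: 0.0469
finger_force: 3.7
```

```bash
cat >> h.py <<'E'
def tail():
    "brightness step columns between the fingers -> tail top edge in tool frame"
    s=bot.state(); im=wrist(); R=Ro.from_quat(s['tcp_rot']).as_matrix()
    g=cv2.cvtColor(im['frame'],cv2.COLOR_RGB2GRAY).astype(float)
    return s,im,R,g
E
python3 - <<'E'
from h import *
s,im,R,g=tail(); st()
for u in (275,300,325,350): print(u,g[330:420:3,u].astype(int).tolist())
for X in (( .011,.03,0),(.011,-.03,0)): print(proj(im,s['ee_pos']+R@np.array(X)))
E
```

```text
t 6.33 p [ 0.5877 -0.1296 -0.0024] xaxis deg -81.55 F [-2.3  0.9  7.2] w 0.0469
275 [46, 50, 48, 48, 49, 48, 47, 49, 51, 46, 46, 87, 96, 97, 92, 98, 135, 142, 143, 143, 143, 143, 144, 141, 144, 143, 141, 143, 117, 19]
300 [47, 45, 48, 51, 46, 50, 50, 53, 51, 51, 51, 88, 91, 95, 95, 100, 138, 142, 145, 143, 141, 143, 143, 144, 142, 143, 142, 142, 143, 119]
325 [48, 49, 54, 53, 49, 54, 49, 50, 50, 50, 49, 89, 96, 96, 99, 98, 134, 146, 146, 149, 146, 144, 146, 146, 144, 147, 147, 147, 146, 149]
350 [51, 50, 49, 49, 50, 51, 50, 49, 52, 52, 52, 88, 93, 93, 96, 98, 135, 141, 144, 139, 139, 141, 143, 140, 141, 141, 139, 140, 118, 16]
[384.80909655 286.34668098]
[250.33826566 286.31706633]
```

Contact with the table comes at TCP z = -2.4 mm. I'll raise the tips about 3 mm and start the straight push, with the gap about 14 mm.

Emit:
send_rows(
  rows=[
    {"grip":0.55,"x":0,"y":0,"z":-0.4,"roll":0},
    {"grip":0.55,"x":-0.5,"y":0,"z":0,"roll":0},
    {"grip":0.55,"x":-0.5,"y":0,"z":0,"roll":0},
    {"grip":0.55,"x":-0.4,"y":0,"z":0,"roll":0},
    {"grip":0.55,"x":-0.4,"y":0,"z":0,"roll":0},
    {"grip":0.55,"x":-0.4,"y":0,"z":0,"roll":0},
    {"grip":0.55,"x":-0.4,"y":0,"z":0,"roll":0},
    {"grip":0.55,"x":-0.4,"y":0,"z":0,"roll":0},
  ],
)

```text
clock: 7.32
ee_pos: [0.5832, -0.0997, 0.0007]
tcp_rot: [0.757, -0.653, -0.0, 0.0]
force: [0.7, -1.3, -0.8]
grip_width: 0.047
finger_force: 0.7
```

Emit:
send_rows(
  rows=[
    {"grip":0.55,"x":-0.5,"y":0,"z":0,"roll":0},
    {"grip":0.55,"x":-0.5,"y":0,"z":0,"roll":0},
    {"grip":0.55,"x":-0.5,"y":0,"z":0,"roll":0},
    {"grip":0.55,"x":-0.5,"y":0,"z":0,"roll":0},
    {"grip":0.55,"x":-0.5,"y":0,"z":0,"roll":0},
    {"grip":0.55,"x":-0.5,"y":0,"z":0,"roll":0},
    {"grip":0.55,"x":0,"y":0,"z":0,"roll":0},
  ],
)

```text
clock: 8.2
ee_pos: [0.579, -0.0697, 0.0009]
tcp_rot: [0.757, -0.653, 0.0, -0.0]
force: [-0.1, -0.4, -0.4]
grip_width: 0.0469
finger_force: 0.0
```

Run:
```python
from h import *
s,im,R,g=tail(); st()
for u in (275,300,325,350):
    c=g[270:420,u]; d=np.abs(c[3:]-c[:-3]); k=[i for i in range(1,len(d)-1) if d[i]>25 and d[i]>=d[i-1] and d[i]>d[i+1]]
    print(u,[i+271.5 for i in k], [np.round(R.T@(ray(im,u,i+271.5,z)-s['ee_pos'])*1000,1).tolist() for i,z in zip(k[:2],(0,.012))])
sc=grab('scene','scene1');sd=grab('side','side1')
cv2.imwrite('pics/both1.png',np.hstack([cv2.imread('pics/scene1.png')[150:350,240:440],cv2.imread('pics/side1.png')[130:330,240:440]]).repeat(2,0).repeat(2,1))
```

```text
t 8.25 p [ 0.579  -0.0698  0.0009] xaxis deg -81.54 F [ 0.1 -0.7 -0.2] w 0.0473
275 [331.5, 344.5, 414.5] [[-12.6, -20.0, 0.9], [-11.6, -18.5, -11.1]]
300 [331.5, 344.5, 403.5] [[-12.6, -8.2, 0.9], [-11.6, -7.7, -11.1]]
325 [331.5, 344.5, 393.5, 397.5] [[-12.6, 3.5, 0.9], [-11.6, 3.2, -11.1]]
350 [331.5, 344.5, 414.5] [[-12.6, 15.2, 0.9], [-11.6, 14.1, -11.1]]
```

View pics/both1.png

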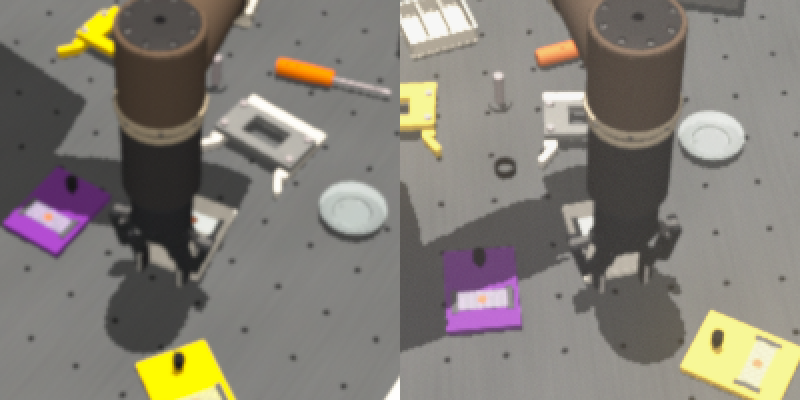

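The fingers sit flush on the tail edge (about 12 mm ahead of the TCP), with the plate straight. Next come another 35 mm straight, then the arc to the right.

Emit:
send_rows(
  rows=[
    {"grip":0.55,"x":-0.5,"y":0,"z":0,"roll":0},
    {"grip":0.55,"x":-0.5,"y":0,"z":0,"roll":0},
    {"grip":0.55,"x":-0.5,"y":0,"z":0,"roll":0},
    {"grip":0.55,"x":-0.5,"y":0,"z":0,"roll":0},
    {"grip":0.55,"x":-0.5,"y":0,"z":0,"roll":0},
    {"grip":0.55,"x":-0.5,"y":0,"z":0,"roll":0},
    {"grip":0.55,"x":-0.5,"y":0,"z":0,"roll":0},
  ],
)

```text
clock: 9.22
ee_pos: [0.5738, -0.0352, 0.0009]
tcp_rot: [0.757, -0.653, 0.0, -0.0]
force: [0.7, -2.5, 1.3]
grip_width: 0.0469
finger_force: 1.3
```

Emit:
send_rows(
  rows=[
    {"grip":0.55,"x":-0.44,"y":0.12,"z":0,"roll":1},
    {"grip":0.55,"x":-0.44,"y":0.12,"z":0,"roll":1},
    {"grip":0.55,"x":-0.44,"y":0.12,"z":0,"roll":1},
    {"grip":0.55,"x":-0.44,"y":0.12,"z":0,"roll":1},
    {"grip":0.55,"x":-0.44,"y":0.12,"z":0,"roll":1},
    {"grip":0.55,"x":-0.44,"y":0.12,"z":0,"roll":1},
    {"grip":0.55,"x":0,"y":0,"z":0,"roll":0},
  ],
)

```text
clock: 10.1
ee_pos: [0.5637, -0.0095, 0.0007]
tcp_rot: [0.722, -0.692, -0.0, -0.0]
force: [0.3, -0.1, 0.3]
grip_width: 0.047
finger_force: 0.0
```

Emit:
send_rows(
  rows=[
    {"grip":0.55,"x":1,"y":0,"z":0,"roll":0},
    {"grip":0.55,"x":0,"y":0,"z":-5,"roll":0},
    {"grip":0.55,"x":0,"y":0,"z":-6,"roll":0},
    {"grip":0.55,"x":0,"y":0,"z":-6,"roll":0},
    {"grip":0.55,"x":0,"y":0,"z":-6,"roll":0},
    {"grip":0.55,"x":0,"y":0,"z":-2,"roll":0},
    {"grip":0.55,"x":-4,"y":0,"z":0,"roll":0},
    {"grip":0.55,"x":0,"y":0,"z":0,"roll":0},
  ],
)

```text
clock: 11.1
ee_pos: [0.5626, 0.021, 0.2511]
tcp_rot: [0.722, -0.691, -0.0, -0.001]
force: [-0.6, 0.5, 0.3]
grip_width: 0.0468
finger_force: 0.0
```

```bash
cat >> h.py <<'E'
def rel(c,a,B=(0.568,0.1935),yaw=86.1):
    u=np.array([np.cos(np.radians(yaw)),np.sin(np.radians(yaw))]); d=np.array(c)-B
    return 'e %.1f s %.1f th %.1f'%(1000*(d@[u[1],-u[0]]),1000*d@u,a-yaw)
E
python3 - <<'E'
from h import *
st(); im=wrist('w5'); r=carrier(im); print(r)
if r: print(rel(r[1],r[2]))
for n in('scene','side'):
    r=carrier(viewer.get_image(n)); print(n,r,rel(r[1],r[2]) if r else '')
E
```

```text
t 11.1 p [0.5626 0.021  0.2511] xaxis deg -87.49 F [-0.6  0.5  0.3] w 0.0468
(3.564727783203125, array([0.56330981, 0.06260546]), np.float32(92.42752), [93.33629608154297, 119.77156829833984], 165)
e 4.2 s -130.9 th 6.3
scene (9.518867492675781, array([0.56508862, 0.06063961]), np.float32(92.04758), [91.25235748291016, 128.26651000976562], 130) e 6.1 s -132.8 th 5.9
side (10.165061950683594, array([0.56340735, 0.06020427]), np.float32(91.81407), [90.44178009033203, 129.72328186035156], 150) e 4.5 s -133.3 th 5.7
```

View pics/w5.png

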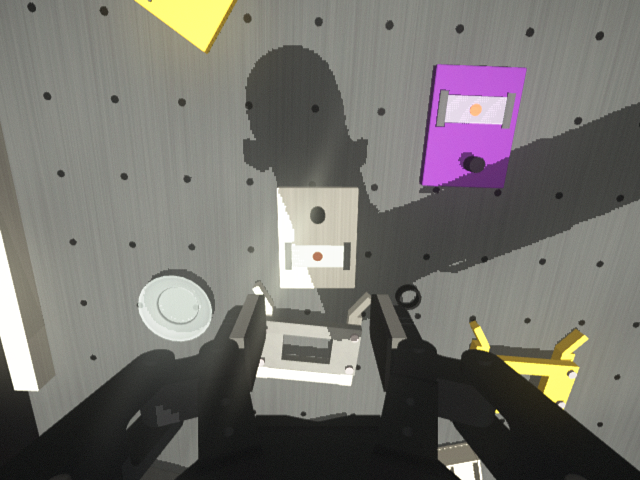

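Run:
```python
from h import *
im=wrist(); f=im['frame']
g=cv2.cvtColor(f,cv2.COLOR_RGB2GRAY)
m=(g>205).astype(np.uint8)
n,l,st_,ce=cv2.connectedComponentsWithStats(m)
for i in range(1,n):
    if st_[i,4]>25: 
        print(st_[i].tolist(),np.round(ce[i],1).tolist())
m=(g<120).astype(np.uint8)[322:372,272:340]
n,l,st_,ce=cv2.connectedComponentsWithStats(m)
for i in range(1,n):
    if 200<st_[i,4]<2500:
        c=cv2.findContours((l==i).astype(np.uint8),0,1)[0][0]; r=cv2.boxPoints(cv2.minAreaRect(c))+[272,322]
        print('win',st_[i].tolist(),r.tolist(),np.round([ray(im,*p,.031)[:2] for p in r],4).tolist())
W=[ray(im,*p,.015)[:2] for p in((255,284),(371,297),(257,379),(352,385))]
print(np.round(W,4), (W[0]+W[1])/2,(W[2]+W[3])/2)
```

```text
[131, 0, 102, 54, 2768] [189.2, 17.8]
[444, 97, 62, 29, 1452] [474.4, 110.9]
[277, 190, 66, 100, 3248] [300.6, 248.2]
[0, 236, 38, 157, 2693] [13.4, 334.0]
[138, 278, 73, 65, 3399] [173.6, 309.6]
[252, 288, 10, 7, 49] [256.4, 291.4]
[265, 299, 8, 18, 87] [267.8, 309.2]
[256, 324, 104, 64, 3299] [308.4, 358.9]
[474, 328, 16, 24, 180] [481.3, 339.6]
[561, 336, 27, 26, 238] [572.7, 349.7]
[507, 362, 72, 47, 1308] [550.5, 378.9]
[448, 461, 34, 19, 354] [465.8, 470.5]
win [0, 0, 68, 19, 397] [[272.0, 322.0], [339.0, 322.0], [339.0, 340.0], [272.0, 340.0]] [[0.6096, 0.1571], [0.5311, 0.1538], [0.5296, 0.178], [0.6095, 0.1814]]
win [9, 19, 52, 25, 801] [[280.83606338500977, 360.803279876709], [283.03278732299805, 336.6393461227417], [332.0819664001465, 341.09836196899414], [329.8852424621582, 365.2622947692871]] [[0.5986, 0.2101], [0.5964, 0.1763], [0.5378, 0.1799], [0.5385, 0.214]]
[[0.6318 0.1167]
 [0.4934 0.1278]
 [0.6306 0.251 ]
 [0.5069 0.2551]] [0.56257958 0.12223274] [0.56874271 0.25306471]
```

The bridge measured in the same view agrees (window centre 0.5678, 0.1951). The remaining error is e ≈ 4 mm and 6°. I'll go back down behind the tail and continue.

Emit:
send_rows(
  rows=[
    {"grip":0.55,"x":4,"y":-0.25,"z":0,"roll":0},
    {"grip":0.55,"x":0,"y":0,"z":6,"roll":0},
    {"grip":0.55,"x":0,"y":0,"z":6,"roll":0},
    {"grip":0.55,"x":0,"y":0,"z":6,"roll":0},
    {"grip":0.55,"x":0,"y":0,"z":5,"roll":0},
    {"grip":0.55,"x":0,"y":0,"z":1.5,"roll":0},
    {"grip":0.55,"x":0,"y":0,"z":0,"roll":0},
    {"grip":0.55,"x":0,"y":0,"z":0,"roll":0},
  ],
)

```text
clock: 12.3
ee_pos: [0.5684, -0.0198, 0.0078]
tcp_rot: [0.722, -0.692, 0.001, -0.001]
force: [-0.4, -0.3, 0.0]
grip_width: 0.0468
finger_force: 0.0
```

Run:
```python
from h import *
s,im,R,g=tail(); st()
for u in (290,300,325,350):
    c=g[270:420,u]; d=np.abs(c[3:]-c[:-3]); k=[i for i in range(1,len(d)-1) if d[i]>25 and d[i]>=d[i-1] and d[i]>d[i+1]]
    print(u, [np.round(R.T@(ray(im,u,i+271.5,z)-s['ee_pos'])*1000,1).tolist() for i,z in zip(k[:2],(0,.012))])
```

```text
t 12.35 p [ 0.5684 -0.0197  0.0079] xaxis deg -87.55 F [ 0.6 -0.3  0.3] w 0.0468
290 [[-23.1, -13.6, 7.8], [-21.5, -12.7, -4.2]]
300 [[-23.1, -8.7, 7.8], [-21.5, -8.1, -4.2]]
325 [[-23.0, 3.8, 7.8], [-21.5, 3.5, -4.2]]
350 [[-23.0, 16.2, 7.7], [-21.5, 15.1, -4.3]]
```

Emit:
send_rows(
  rows=[
    {"grip":0.55,"x":0,"y":0.1,"z":0.7,"roll":0},
    {"grip":0.55,"x":0,"y":0,"z":0,"roll":0},
    {"grip":0.55,"x":-0.5,"y":0,"z":0,"roll":0},
    {"grip":0.55,"x":-0.5,"y":0,"z":0,"roll":0},
    {"grip":0.55,"x":-0.5,"y":0,"z":0,"roll":0},
    {"grip":0.55,"x":-0.5,"y":0,"z":0,"roll":0},
    {"grip":0.55,"x":-0.5,"y":0,"z":0,"roll":0},
  ],
)

```text
clock: 13.22
ee_pos: [0.5647, 0.0052, -0.0011]
tcp_rot: [0.722, -0.692, 0.0, 0.0]
force: [-0.1, -3.2, 2.4]
grip_width: 0.0469
finger_force: 1.5
```

Emit:
send_rows(
  rows=[
    {"grip":0.55,"x":-0.26,"y":0.12,"z":0,"roll":1},
    {"grip":0.55,"x":-0.26,"y":0.12,"z":0,"roll":1},
    {"grip":0.55,"x":-0.26,"y":0.12,"z":0,"roll":1},
    {"grip":0.55,"x":-0.26,"y":0.12,"z":0,"roll":1},
    {"grip":0.55,"x":-0.26,"y":0.12,"z":0,"roll":1},
    {"grip":0.55,"x":-0.26,"y":0.12,"z":0,"roll":1},
    {"grip":0.55,"x":0,"y":0,"z":0,"roll":0},
  ],
)

```text
clock: 14.1
ee_pos: [0.5574, 0.0209, -0.0013]
tcp_rot: [-0.685, 0.729, 0.0, 0.0]
force: [-0.8, -0.8, 0.9]
grip_width: 0.0473
finger_force: 0.4
```

Emit:
send_rows(
  rows=[
    {"grip":0.55,"x":1,"y":0,"z":0,"roll":0},
    {"grip":0.55,"x":0,"y":0,"z":-5,"roll":0},
    {"grip":0.55,"x":0,"y":0,"z":-6,"roll":0},
    {"grip":0.55,"x":0,"y":0,"z":-6,"roll":0},
    {"grip":0.55,"x":0,"y":0,"z":-6,"roll":0},
    {"grip":0.55,"x":0,"y":0,"z":-2,"roll":0},
    {"grip":0.55,"x":-4,"y":0,"z":0,"roll":0},
    {"grip":0.55,"x":0,"y":0,"z":0,"roll":0},
  ],
)

```text
clock: 15.1
ee_pos: [0.5596, 0.0518, 0.2489]
tcp_rot: [-0.685, 0.728, 0.0, 0.001]
force: [-0.5, 0.4, -1.0]
grip_width: 0.0474
finger_force: 0.0
```

Run:
```python
from h import *
st(); im=wrist('w6'); r=carrier(im); print(r)
if r: print(rel(r[1],r[2]))
f=im['frame']; hsv=cv2.cvtColor(f,cv2.COLOR_RGB2HSV)
# side edges of plate and slide via rows through the tail part
for n in('scene','side'):
    i=viewer.get_image(n); r=carrier(i); print(n,r,rel(r[1],r[2]) if r else '')
```

```text
t 15.1 p [0.5596 0.0518 0.2489] xaxis deg -93.48 F [-0.5  0.4 -1. ] w 0.0474
(0.9137344360351562, array([0.56100665, 0.09271498]), np.float32(86.44856), [89.99868774414062, 119.08757781982422], 150)
e -0.1 s -101.0 th 0.3
scene (15.750312805175781, array([ 0.80791357, -0.39310016]), np.float32(17.115517), [87.00167083740234, 132.75198364257812], 150) e 279.3 s -568.9 th -69.0
side (10.635902404785156, array([0.57976221, 0.11070299]), np.float32(69.404854), [93.64039611816406, 126.9955062866211], 165) e 17.4 s -81.8 th -16.7
```

Nearly perfect: e ≈ 0 mm, θ ≈ 0.3°, s = -101 (home is -15). Back down, then push straight in.

Emit:
send_rows(
  rows=[
    {"grip":0.55,"x":4,"y":0.1,"z":0,"roll":0},
    {"grip":0.55,"x":0,"y":0,"z":6,"roll":0},
    {"grip":0.55,"x":0,"y":0,"z":6,"roll":0},
    {"grip":0.55,"x":0,"y":0,"z":6,"roll":0},
    {"grip":0.55,"x":0,"y":0,"z":5,"roll":0},
    {"grip":0.55,"x":0,"y":0,"z":1.3,"roll":0},
    {"grip":0.55,"x":0,"y":0,"z":0,"roll":0},
    {"grip":0.55,"x":0,"y":0,"z":0,"roll":0},
  ],
)

```text
clock: 16.25
ee_pos: [0.5575, 0.011, 0.0078]
tcp_rot: [-0.685, 0.729, -0.001, 0.001]
force: [0.5, -0.4, 0.6]
grip_width: 0.0469
finger_force: 0.0
```

Emit:
send_rows(
  rows=[
    {"grip":0.55,"x":0,"y":0,"z":0.5,"roll":0},
    {"grip":0.55,"x":0,"y":0,"z":0,"roll":0},
  ],
)

```text
clock: 16.5
ee_pos: [0.5562, 0.0108, 0.0015]
tcp_rot: [-0.685, 0.729, -0.0, 0.001]
force: [-0.3, 0.5, 0.2]
grip_width: 0.0471
finger_force: 0.0
```

Emit:
send_rows(
  rows=[
    {"grip":0.55,"x":-0.5,"y":0,"z":0,"roll":0},
    {"grip":0.55,"x":-0.5,"y":0,"z":0,"roll":0},
    {"grip":0.55,"x":-0.5,"y":0,"z":0,"roll":0},
    {"grip":0.55,"x":-0.5,"y":0,"z":0,"roll":0.4},
    {"grip":0.55,"x":-0.5,"y":0,"z":0,"roll":0},
    {"grip":0.55,"x":-0.5,"y":0,"z":0,"roll":0},
    {"grip":0.55,"x":-0.5,"y":0,"z":0,"roll":0},
    {"grip":0.55,"x":-0.5,"y":0,"z":0,"roll":0},
  ],
)

```text
clock: 17.5
ee_pos: [0.5586, 0.0509, 0.0008]
tcp_rot: [-0.682, 0.731, -0.0, -0.0]
force: [-0.8, -3.4, 2.7]
grip_width: 0.0474
finger_force: 1.6
```

Emit:
send_rows(
  rows=[
    {"grip":0.55,"x":-0.4,"y":0,"z":0,"roll":0},
    {"grip":0.55,"x":-0.4,"y":0,"z":0,"roll":0},
    {"grip":0.55,"x":-0.4,"y":0,"z":0,"roll":0},
    {"grip":0.55,"x":-0.4,"y":0,"z":0,"roll":0},
    {"grip":0.55,"x":-0.4,"y":0,"z":0,"roll":0},
  ],
)

```text
clock: 18.12
ee_pos: [0.5599, 0.0708, 0.0008]
tcp_rot: [-0.682, 0.731, 0.0, -0.0]
force: [-0.7, -4.4, 1.6]
grip_width: 0.0473
finger_force: 1.5
```

Emit:
send_rows(
  rows=[
    {"grip":0.55,"x":-0.4,"y":0,"z":0,"roll":0},
    {"grip":0.55,"x":-0.4,"y":0,"z":0,"roll":0},
    {"grip":0.55,"x":-0.4,"y":0,"z":0,"roll":0},
  ],
)

```text
clock: 18.5
ee_pos: [0.5607, 0.0827, 0.0008]
tcp_rot: [-0.682, 0.731, 0.0, -0.0]
force: [-0.3, -2.8, 1.9]
grip_width: 0.0473
finger_force: 1.5
```

Emit:
send_rows(
  rows=[
    {"grip":0.55,"x":-0.3,"y":0,"z":0,"roll":0},
    {"grip":0.55,"x":-0.3,"y":0,"z":0,"roll":0},
    {"grip":0.55,"x":-0.3,"y":0,"z":0,"roll":0},
    {"grip":0.55,"x":-0.3,"y":0,"z":0,"roll":0},
    {"grip":0.55,"x":-0.3,"y":0,"z":0,"roll":0},
    {"grip":0.55,"x":-0.3,"y":0,"z":0,"roll":0},
  ],
)

```text
clock: 19.25
ee_pos: [0.562, 0.1007, 0.0008]
tcp_rot: [-0.682, 0.731, 0.0, -0.0]
force: [-1.1, -3.7, 2.5]
grip_width: 0.0473
finger_force: 1.5
```

Emit:
send_rows(
  rows=[
    {"grip":0.55,"x":-0.2,"y":0,"z":0,"roll":0},
    {"grip":0.55,"x":-0.2,"y":0,"z":0,"roll":0},
  ],
)

```text
clock: 19.5
ee_pos: [0.5623, 0.1046, 0.0008]
tcp_rot: [-0.682, 0.731, 0.0, -0.0]
force: [0.2, -2.9, 1.9]
grip_width: 0.0472
finger_force: 1.5
```

Emit:
send_rows(
  rows=[
    {"grip":0.55,"x":-0.15,"y":0,"z":0,"roll":0},
    {"grip":0.55,"x":0,"y":0,"z":0,"roll":0},
  ],
)

```text
clock: 19.75
ee_pos: [0.5624, 0.1062, 0.0007]
tcp_rot: [-0.682, 0.731, 0.0, 0.0]
force: [-0.7, -1.2, 0.8]
grip_width: 0.0471
finger_force: 0.7
```

Now 1 mm steps until the stop resists.

Emit:
send_rows(
  rows=[
    {"grip":0.55,"x":-0.1,"y":0,"z":0,"roll":0},
    {"grip":0.55,"x":-0.1,"y":0,"z":0,"roll":0},
  ],
)

```text
clock: 20.0
ee_pos: [0.5623, 0.1071, 0.0007]
tcp_rot: [-0.682, 0.731, -0.0, -0.001]
force: [2.7, -10.6, 2.2]
grip_width: 0.0471
finger_force: 5.2
```

Emit:
send_rows(
  rows=[
    {"grip":0.55,"x":-0.1,"y":0,"z":0,"roll":0},
  ],
)

```text
clock: 20.12
ee_pos: [0.5623, 0.1072, 0.0007]
tcp_rot: [-0.682, 0.731, -0.0, -0.001]
force: [2.7, -15.8, 2.6]
grip_width: 0.0473
finger_force: 7.6
```

Emit:
send_rows(
  rows=[
    {"grip":0.55,"x":-0.1,"y":0,"z":0,"roll":0},
  ],
)

```text
clock: 20.25
ee_pos: [0.5623, 0.1073, 0.0008]
tcp_rot: [-0.682, 0.731, -0.001, -0.002]
force: [4.8, -20.4, 3.3]
grip_width: 0.0468
finger_force: 9.9
```

The stop resists at the expected place (0.107 against 0.1067). I'll back off, lift, and check.

Emit:
send_rows(
  rows=[
    {"grip":0.55,"x":0.4,"y":0,"z":0,"roll":0},
    {"grip":0.55,"x":2,"y":0,"z":0,"roll":0},
    {"grip":0.55,"x":1,"y":0,"z":-4,"roll":0},
    {"grip":0.55,"x":0,"y":0,"z":-6,"roll":0},
    {"grip":0.55,"x":0,"y":0,"z":-6,"roll":0},
    {"grip":0.55,"x":0,"y":0,"z":-6,"roll":0},
    {"grip":0.55,"x":0,"y":0,"z":-3,"roll":0},
    {"grip":0.55,"x":0,"y":0,"z":0,"roll":0},
  ],
)

```text
clock: 21.25
ee_pos: [0.5614, 0.0761, 0.2539]
tcp_rot: [-0.682, 0.731, -0.001, 0.003]
force: [-1.0, 0.3, -1.1]
grip_width: 0.0471
finger_force: 0.0
```

Run:
```python
from h import *
st(); im=wrist('w7')
print([np.round(proj(im,np.array(X)),0).tolist() for X in((.568,.1935,.031),(.563,.119,.012))])
u,v=proj(im,np.array((.565,.155,.012))).astype(int)
y0,x0=max(0,v-85),max(0,u-100)
cv2.imwrite('pics/w7c.png',cv2.resize(im['frame'][y0:v+85,x0:u+100,::-1],None,fx=3.5,fy=3.5,interpolation=2)); print(x0,y0)
```

```text
t 21.25 p [0.5614 0.0761 0.2539] xaxis deg -93.96 F [-1.   0.3 -1.1] w 0.0471
[[320.0, 306.0], [320.0, 240.0]]
219 184
```

View pics/w7c.png

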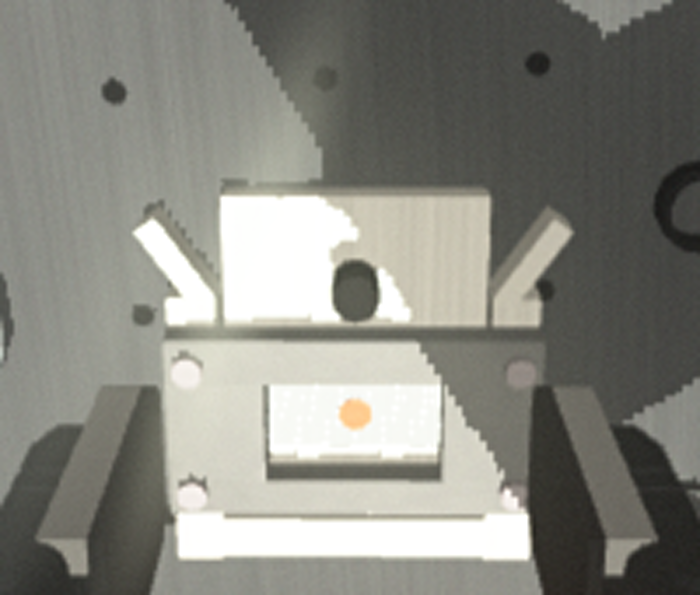

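The plate is in the lane, centred, with the slide visible in the window. I'll check squareness numerically by comparing the tail edge with the bridge's edges.

Run:
```python
from h import *
im=wrist(); g=cv2.GaussianBlur(cv2.cvtColor(im['frame'],cv2.COLOR_RGB2GRAY),(3,3),0).astype(float)
def edge(cols,r0,r1,z,sgn):
    P=[]
    for u in cols:
        d=sgn*np.diff(g[r0:r1,u]); k=int(np.argmax(d)); 
        o=0
        if 0<k<len(d)-1:
            q=d[k-1]-2*d[k]+d[k+1]; o=.5*(d[k-1]-d[k+1])/q if q else 0
        P.append(ray(im,u,r0+k+o+.5,z)[:2])
    P=np.array(P); 
    for _ in range(3):
        c=np.polyfit(P[:,0],P[:,1],1); r=P[:,1]-np.polyval(c,P[:,0]); P=P[np.abs(r)<max(2*r.std(),2e-4)]
    return round(np.degrees(np.arctan(c[0])),2),np.round(np.polyval(c,.5645),4),round(r.std()*1000,2),len(P)
V=lambda x:219+int(x/3.5); H=lambda y:184+int(y/3.5)
print('tail top',edge(range(V(228),V(485)),H(178),H(205),.012,1))
print('tail base shaded',edge(range(V(330),V(480)),H(170),H(190),0,1))
print('frame front',edge(range(V(175),V(410)),H(330),H(352),.031,1))
print('window rear',edge(range(V(275),V(435)),H(470),H(490),.031,1))
print('window/slide rear',edge(range(V(275),V(435)),H(452),H(468),.031,-1))
print('bar rear',edge(range(V(190),V(520)),H(545),H(572),.015,-1))
```

```text
tail top (np.float64(-3.92), np.float64(0.118), np.float64(0.0), 73)
tail base shaded (np.float64(-3.92), np.float64(0.1168), np.float64(0.0), 43)
frame front (np.float64(-3.91), np.float64(0.1621), np.float64(0.0), 67)
window rear (np.float64(-3.9), np.float64(0.2135), np.float64(0.0), 46)
window/slide rear (np.float64(-3.64), np.float64(0.2039), np.float64(0.43), 45)
bar rear (np.float64(-3.97), np.float64(0.254), np.float64(0.1), 74)
```

The tail and bridge edges are parallel within 0.1°. Tail to bar-back measures about 136 mm against 135 nominal, so the carrier is home and the gripper is clear.

```bash
python3 -c "
from workcell import bot
print(bot.sign_off())"
```

```text
the job is handed in; nothing more can be done
None
```

The carrier is home: square to the bridge within 0.1°, its nose against the stop bar. The job was handed in at about 21 s with the gripper clear, and no verdict came back.

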